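# Shift the strip-gluing machine to feed three

## Robot

A 6-joint arm with a two-finger parallel gripper is mounted at the origin on a cart in front of the work surface, level with it; the furniture and walls round the work are solid. World frame = base frame: x ahead of the robot, y to its left, z up, the work surface at z = 0. Lengths are in m, angles in degrees, forces in N, time in s.
With the tool pointing down it reaches from about 0.3 to 0.75 m from the base axis. Payload 8.5 kg.
Tool frame: the origin (TCP) lies at the very end of the fingers, on their centre line; the grasp point (between the pads) lies 19 mm behind it; z points along the fingers, y is the line along which they close (so a half turn about z gives the same grasp; the last joint's range is limited). The gripper opens to 85 mm and grips with 20 to 120 N. Pads are 22 mm wide; open, the fingers measure 114 mm over their backs; the gripper's body (76 mm by 85 mm) begins 54 mm behind the grasp point. The pads swing forward as they close: fully open they stand 13 mm farther back than shut.
Start: joints at [63.123, 21.807, 74.336, -0, 83.858, -12.336], TCP at [0.138, 0.532, 0.193] pointing down, gripper open.
Joint ranges: [-178.18, 178.18], [-50.72, 133.34], [12.68, 142.11], [-81.47, 261.47], [9.98, 163.14], [-165.26, 165.26]. Speed limits (degrees/s): [136.94, 136.94, 180, 180, 180, 180].

## Interface

Orientations are given as a 3x3 rotation matrix whose columns are the frame's x, y, z axes.
In Python, from rig import * gives the robot as it stands. The module is installed in compiled form; this text tells all that it offers.
- The arm moves only by the shell command python3 -m pendant 'ROWS' [OPENING] [FORCE]. ROWS is JSON, a list of rows, each a list of 2 entries, a list of its own where there are three numbers: the shift along the tool's x, y, z as a fraction of full scale, then the turn, a rotation vector about the tool's x, y, z as a fraction of full scale. A call has 1 to 8 rows; each row shifts and turns the commanded pose from where the row before left it, along the tool's axes as they then stand; what a row does not reach is not made up. Full scale, the value 1, is 40 mm for a shift and 5 degrees for a turn. A row lasts 1/8 s, in which the tool goes at most 62.5 mm and 10.7 degrees, less where a joint would pass 70% of its speed; a pose out of reach is approached as far as the arm can. A call with a number of a shift or a turn outside -1 to 1 is refused whole. A call with a gripper value outside its range is refused whole. OPENING is the opening, from 0 (shut) to 1 (fully open), set as the call begins (- or left out, the last holds). The fingers move at their own pace and stop on an object; FORCE is the grip in N (left out, the last holds). Time passes only in rows, so rows that do not move let the fingers close. It gives the time, the measured TCP pose, the force, the opening and the grip force at its end, in the units of the state.
- observe(): the state, without advancing time (a new reading comes with each control period).
- get_image(name): name is "scene" or "top" or "wrist"; returns a dict with "img" (400x640x3 uint8, blue, green, red), "range_z" (400x640 float32, m along the optical axis (not along the pixel's ray), 0 where there is no reading), "camera_matrix" (3x3 intrinsics, pixels), "eye" and "rotation" of the camera in the world. Camera axes: x right, y down, z forward; pixel columns grow to the right and rows downward; lengths in m; the calibration is good to about 2 mm. The wrist camera is an equidistant fisheye: a pixel r from the principal point sees the ray r / f radians off the axis. A picture is of the moment at which its call begins.
- close_job(): hands the job in; it is judged then, once.
Trained networks look in the newest picture that a camera, given by its name, has taken for a name from the list of things; names that differ only in an ending like _2 or _b are one class to them, and where a whole thing is asked for, a point or a joint stands for the part that bears it (a point fixed in the world has none). Each returns a list of dicts, best first, with "conf" (0 to 1); they miss things now and then, are a little off and sometimes report something else, mostly with a low value. They report only what shows in the picture. A call takes as long as a camera call.
- regions_of(camera, query): "mask" (400x640 bool, what is visible of it).
- landmark_of(camera, query): "point" ([x, y, z] in m, in world coordinates, good to about 4 mm: a listed point, or the origin of a listed thing).
The state is a dict: "time_s": time; "q": joint angles; "qvel": joint speeds; "joint_efforts": joint torques, N m; "position": TCP position; "tool_rot": TCP orientation; "ft_force": force on the tool from outside, world axes, zero at the start; "wrist_torque": the same for the moment, N m; "grip_width": finger opening in m; "gripper_force": force on a finger pad.
Only numpy, scipy, OpenCV 4.12 (cv2) and the standard library are available. Lean on these libraries where they do the work, as an engineer would, in place of code of your own. Each camera call takes 0.05 s, during which the arm holds its last target. There are 200 camera calls.

## Task

Change the feed on the bench strip-gluing machine: its feed lever was left somewhere in the left-hand channel of the H-shaped gate. Push the ball knob along that channel to the middle passage, across to the right, and then fully home into the far right-hand slot, the one marked with three dots. Only push the lever, gently, with the fingertips or the outside of the fingers; do not grip it, and leave the brush, the sanding block and the cups near it where they are.

Things in the scene. Friction and masses are not known exactly. Their poses are not given: they have to be found in the camera images.
- gluer: Grey strip-gluing machine, fixed. Origin on its underside (table top, 7 mm above z = 0), straight below the gate's centre and the lever's pivot; its x axis points away from the operator (far), y to his left, z up. Gearbox 190 x 175 mm, top at 97 mm. Motor on the left to y = +155 mm, 97 mm high. Glue rollers on the right, y = -92 to -364 mm, up to 155 mm high.
- gate (a point): Centre of the gate plate's top, 104 mm above the machine's origin: steel, 90 x 82 mm, with two channels along x at y = +16 mm (left) and -16 mm (right), 15 mm wide, ending at x = -27.5 and +27.5 mm, joined at x = 0 by a middle passage along y, 15 mm wide. Inner corners are rounded (5 mm) and guide the lever in. Punched dots mark the slots: far left 1, near left 2, far right 3, near right 4.
- knob (a point): Centre of the lever's black ball knob, 36 mm diameter, 140 mm from the pivot, which lies 48 mm above the machine's origin. A steel stem of 10 mm diameter runs from it down through the gate. Plain friction, no spring, no detent: polished; pushing the knob takes about 2.5 to 5 N, the lever stays where it is left, and the gate's edges stop it.
- knob_at_far_right (a point): Where the knob's centre is when the lever is fully home in the far right-hand slot (three dots), the wanted one: about x +53, y -38, z 172 mm in the machine's frame. Fixed to the machine.
- knob_at_mid_left (a point): Where the knob's centre is when the lever stands at the left end of the middle passage: x 0, y +40, z 182 mm in the machine's frame. Fixed to the machine.
- knob_at_mid_right (a point): Where the knob's centre is when the lever stands at the right end of the middle passage: x 0, y -40, z 182 mm in the machine's frame. Fixed to the machine.
- feed_cross (a joint): Sideways lean of the lever, rad: -0.293 in the middle of the left channel, 0 upright, +0.293 in the middle of the right channel (the clearance allows 0.05 either way).
- feed_along (a joint): Fore-and-aft lean of the lever, rad: +0.386 fully home at a far slot's end, 0 in line with the middle passage, -0.386 at a near slot's end. It starts anywhere in the left channel, from one end to the other.
- brush_flat_2: Flat brush lying on the table in front of the machine, 38 x 159 x 11 mm, loose. Leave alone.
- sanding_block: Brown sanding block on the white cart top left of the machine, 40 x 70 x 26 mm, loose. Leave alone.
- cup_7: Clear cup standing on the white cart top left of the machine, 77 mm diameter, 97 mm high, loose; origin at its foot. Leave alone.

How it is judged (in metres and radians):
On the way:
1. the lever is across in the right-hand end of the middle passage (value of joint feed_cross above 0.2 rad and value of joint feed_along below 0.28 rad), for 0.1 s.
At the end, for the whole second after the job is handed in: The lever rests in the far right-hand slot (sideways lean over 0.20 rad to the right), fully home: fore-and-aft lean over 0.33 rad of the 0.386 at the slot's end (the knob within about 8 mm of its end position), and is still (value of joint feed_cross above 0.2 rad and value of joint feed_along above 0.33 rad and velocity of joint feed_along between -0.05 and 0.05 rad/s and velocity of joint feed_cross between -0.05 and 0.05 rad/s); the robot touches nothing.
It fails at once if the lever is gripped or forced: the fingers press on it with more than 35 N (contact force between the fingers and feed_along above 35 N).
It fails at once if the brush, the sanding block or the cup is shifted by more than 20 mm (distance of any of brush_flat_2, sanding_block, cup_7 from where it was at the start of the episode above 0.02 m).
It also fails if it takes over 45 s, if anything falls off the work surface, if the arm or the gripper's body presses on something with over 40 N, if the wrist force passes 120 N, or if a joint passes its speed limit or range.

## Working session

There is one attempt and no reset: what is moved stays moved. The work goes in short steps, Python scripts to look and compute and a shell command to move; the robot and the scene stay as the last step left them, time stands still between calls to the robot, and variables do not carry over. Pictures are saved under pics/ and viewed, at most 11 in all, crops included, and the job is handed in when it is done.

```bash
mkdir -p pics; python3 - <<'E'
from rig import *
import cv2,numpy as np
np.set_printoptions(precision=4,suppress=True)
s=observe();print(s['time_s'],s['position'],s['tool_rot'],s['grip_width'])
ims=[]
for c in("scene","top"):
    d=get_image(c);ims.append(d['img'])
    for q in("gluer","gate","knob","knob_at_far_right","knob_at_mid_left","knob_at_mid_right","brush_flat_2","sanding_block","cup_7"):
        for r in landmark_of(c,q)[:1]: print(c,q,np.array(r['point']),round(r['conf'],2))
cv2.imwrite("pics/a.png",ims[0]);cv2.imwrite("pics/b.png",ims[1])
E
```

```text
0.0 [0.1379 0.5321 0.1919] [[-0.968   0.251  -0.0006]
 [ 0.251   0.968  -0.0013]
 [ 0.0003 -0.0014 -1.    ]] 0.08550638447199002
scene gluer [ 0.5058 -0.2809  0.0091] 0.69
scene gate [ 0.5007 -0.2795  0.1113] 0.6
scene knob [ 0.4801 -0.2343  0.1892] 0.65
scene knob_at_far_right [ 0.5555 -0.3202  0.1781] 0.67
scene knob_at_mid_left [ 0.5536 -0.3183  0.1762] 0.73
scene knob_at_mid_right [ 0.494  -0.3184  0.1889] 0.65
scene brush_flat_2 [ 0.3129 -0.2045  0.0094] 0.73
scene cup_7 [0.5866 0.009  0.0027] 0.71
top gluer [ 0.5093 -0.2813  0.007 ] 0.97
top gate [ 0.5056 -0.2772  0.1123] 0.87
top knob [ 0.4842 -0.239   0.1888] 0.74
top knob_at_far_right [ 0.5515 -0.3248  0.1818] 0.96
top knob_at_mid_left [ 0.513  -0.2374  0.1896] 0.91
top knob_at_mid_right [ 0.5028 -0.3222  0.1918] 0.6
top brush_flat_2 [ 0.3033 -0.2067  0.0104] 0.71
top sanding_block [ 0.4082 -0.0193 -0.0041] 0.87
top cup_7 [ 0.5893  0.0085 -0.0009] 0.64
```

View pics/a.png

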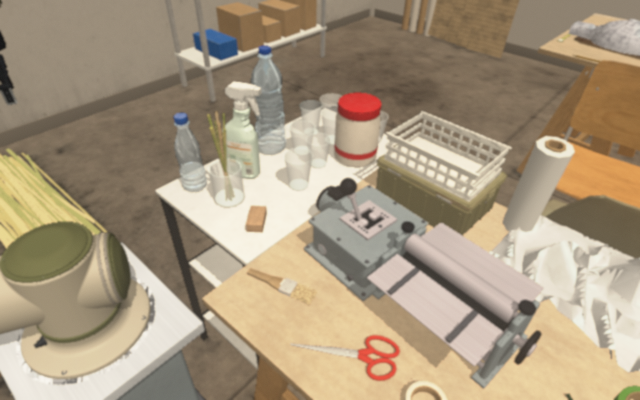

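View pics/b.png

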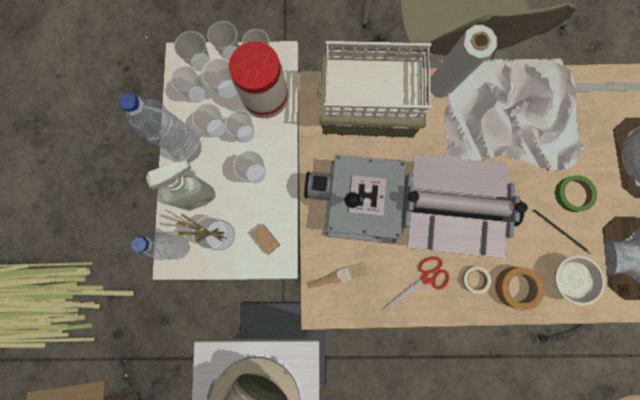

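The scene view shows the gearbox with the black knob at (345,190) left of the H gate, with the cups and sanding block farther left. The top view shows the knob at (353,199), just near of the passage in the left channel. The brush is at (340,273) and the sanding block at (265,238). Next I fit the machine's pose and the knob.

```bash
python3 - <<'E'
from rig import *
import cv2,numpy as np
from scipy.optimize import least_squares
np.set_printoptions(precision=4,suppress=True)
def cloud(c,q):
    d=get_image(c);m=regions_of(c,q)[0]['mask'];z=d['range_z'];v,u=np.nonzero(m&(z>0));K=d['camera_matrix']
    p=np.c_[(u-K[0,2])/K[0,0],(v-K[1,2])/K[1,1],np.ones(len(u))]*z[v,u][:,None]
    return p@np.array(d['rotation']).T+d['eye']
for c in("top","scene"):
    P=cloud(c,"knob");P=P[P[:,2]>0.165]
    f=least_squares(lambda x:np.linalg.norm(P-x,axis=1)-.018,np.median(P,0)-[0,0,.01],loss='soft_l1',f_scale=.002)
    print(c,'knob',f.x,len(P),f.cost)
G=cloud("top","gluer");T=G[abs(G[:,2]-.104)<.005]
r=cv2.minAreaRect(T[:,:2].astype(np.float32));print('gear top',r,len(T))
L=np.array([[.5058,-.2809],[.5007,-.2795],[.5555,-.3202],[.494,-.3184],[.5093,-.2813],[.5056,-.2772],[.5515,-.3248],[.513,-.2374],[.5028,-.3222]])
M=np.array([[0,0],[0,0],[.053,-.038],[0,-.04],[0,0],[0,0],[.053,-.038],[0,.04],[0,-.04]])
R=lambda a:np.array([[np.cos(a),-np.sin(a)],[np.sin(a),np.cos(a)]])
f=least_squares(lambda x:(M@R(x[2]).T+x[:2]-L).ravel(),[.5,-.28,0]);x=f.x
print(x[:2],np.degrees(x[2]),f.fun.reshape(-1,2))
for n,p in(('ml',[0,.04]),('mr',[0,-.04]),('fr',[.053,-.038])):print(n,R(x[2])@p+x[:2])
E
```

```text
top knob [ 0.4851 -0.2355  0.1859] 188 7.699592803346024e-05
scene knob [ 0.4825 -0.2364  0.1854] 274 0.0002101078239079767
gear top ((0.4945454001426697, -0.3975898027420044), (0.5068817138671875, 0.22948865592479706), 83.58321380615234) 10724
[ 0.5054 -0.2792] -7.675037279392411 [[-0.0004  0.0017]
 [ 0.0047  0.0003]
 [-0.0026 -0.0037]
 [ 0.0061 -0.0004]
 [-0.0039  0.0021]
 [-0.0002 -0.002 ]
 [ 0.0014  0.0009]
 [-0.0023 -0.0022]
 [-0.0027  0.0034]]
ml [ 0.5107 -0.2396]
mr [ 0.5001 -0.3188]
fr [ 0.5529 -0.3239]
```

```bash
python3 -m pendant '[[[0,0,-1],[0,0,0]],[[0,-1,0],[0,0,0]],[[0,-1,0],[0,0,0]],[[0,-1,0],[0,0,0]],[[0,-1,0],[0,0,0]],[[0,-1,0],[0,0,0]]]' 0
```

```text
time_s: 2.05
position: [0.0874, 0.3375, 0.2325]
tool_rot: [[-0.968, 0.251, 0.0], [0.251, 0.968, 0.0], [-0.0, 0.0, -1.0]]
ft_force: [-0.7, -0.5, 0.3]
grip_width: 0.0001
gripper_force: 0.0
```

```bash
python3 -m pendant '[[[-0.98,-0.62,0],[0,0,-0.5]],[[-0.98,-0.62,0],[0,0,-0.5]],[[-0.98,-0.62,0],[0,0,-0.5]],[[-0.98,-0.62,0],[0,0,0]],[[-0.56,-0.94,0],[0,0,0]],[[-0.56,-0.94,0],[0,0,0]],[[-0.56,-0.94,0],[0,0,0]],[[-0.56,-0.94,0],[0,0,0]]]'
```

```text
time_s: 3.05
position: [0.294, 0.0504, 0.2328]
tool_rot: [[-0.992, 0.123, 0.001], [0.123, 0.992, -0.0], [-0.001, -0.0, -1.0]]
ft_force: [0.3, 0.3, -0.4]
grip_width: 0.0
gripper_force: 0.0
```

```bash
python3 -m pendant '[[[-0.58,-0.93,0],[0,0,0]],[[-0.58,-0.93,0],[0,0,0]],[[-0.58,-0.93,0],[0,0,0]],[[-0.58,-0.93,0],[0,0,0]],[[-0.58,-0.93,0],[0,0,0]],[[-0.58,-0.93,0],[0,0,0]],[[-0.58,-0.93,0],[0,0,0]],[[0,0,0.8],[0,0,0]]]' && python3 - <<'E'
from rig import *
import cv2
cv2.imwrite("pics/c.png",get_image("wrist")["img"])
cv2.imwrite("pics/d.png",cv2.resize(get_image("top")["img"][130:280,280:480],None,fx=3,fy=3))
E
```

```text
time_s: 4.05
position: [0.4245, -0.2296, 0.201]
tool_rot: [[-0.992, 0.125, 0.003], [0.125, 0.992, -0.003], [-0.004, -0.003, -1.0]]
ft_force: [0.7, 0.1, -0.8]
grip_width: 0.0001
gripper_force: 0.0
```

View pics/c.png

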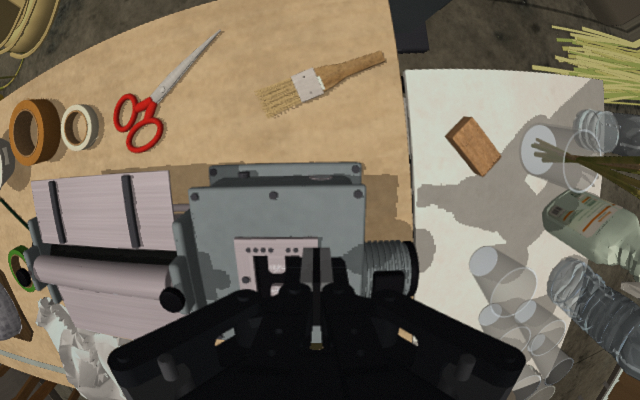

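View pics/d.png

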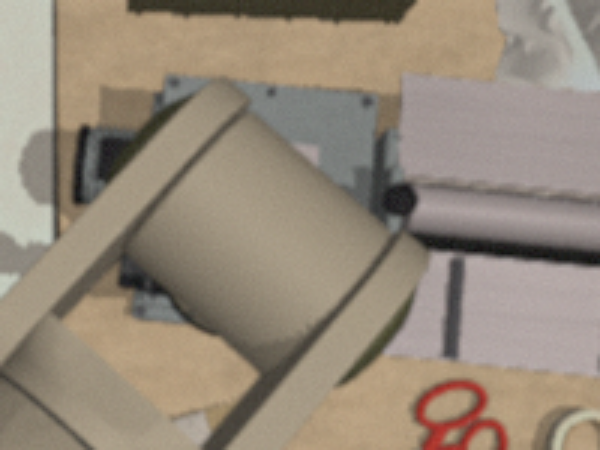

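The wrist view shows the shut fingers at (318,265), over the near part of the gate, in line with the left channel. The top crop is hidden by the arm. I lower the tool and start the push.

```bash
python3 -m pendant '[[[0,0,0.5],[0,0,0]],[[-0.3,0,0],[0,0,0]],[[-0.3,0,0],[0,0,0]],[[-0.2,0,0],[0,0,0]],[[-0.15,0,0],[0,0,0]],[[-0.15,0,0],[0,0,0]],[[0,0,0],[0,0,0]]]' && python3 - <<'E'
from rig import *
import cv2,numpy as np
d=get_image("scene");print([ (np.round(r['point'],4),round(r['conf'],2)) for r in landmark_of("scene","knob")[:2]])
cv2.imwrite("pics/e.png",cv2.resize(d["img"][120:280,270:470],None,fx=3,fy=3))
E
```

```text
time_s: 5.03
position: [0.4668, -0.2319, 0.1805]
tool_rot: [[-0.992, 0.122, 0.0], [0.122, 0.992, -0.0], [-0.0, -0.0, -1.0]]
ft_force: [-0.8, -0.5, 0.1]
grip_width: 0.0003
gripper_force: 0.0
[(array([ 0.4817, -0.2359,  0.1887]), 0.67), (array([ 0.5536, -0.323 ,  0.1782]), 0.67)]
```

View pics/e.png

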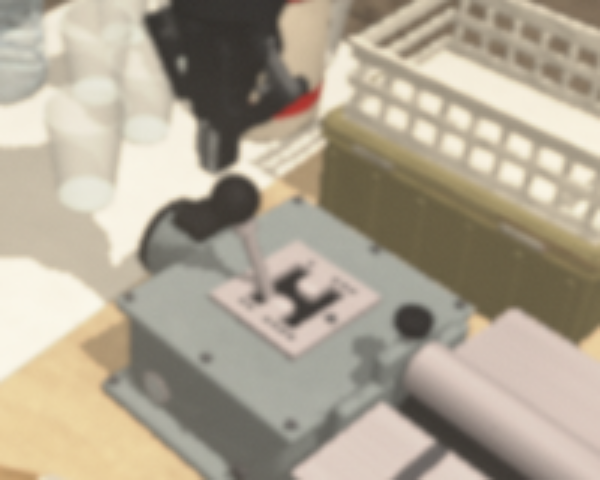

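The fingertips show at crop (215,160), apparently behind and above the knob at (237,200). I check that against the calibration.

```bash
python3 - <<'E'
from rig import *
import numpy as np
np.set_printoptions(precision=4,suppress=True)
d=get_image("scene");K=d['camera_matrix'];R=np.array(d['rotation']);e=np.array(d['eye']);print(e)
s=observe();print(s['position'],s['q'])
for n,p in(('tcp',s['position']),('knob',[.484,-.236,.187]),('gate',[.5054,-.279,.111])):
    c=R.T@(np.array(p)-e);print(n,(K@c/c[2])[:2],c[2])
for u,v in((341,165),(342,172),(341,160),(349,184),(355,187)):
    z=d['range_z'][v,u];print(u,v,R@(z*np.array([(u-K[0,2])/K[0,0],(v-K[1,2])/K[1,1],1]))+e)
E
```

```text
[-0.0575 -0.6379  0.7105]
[ 0.4664 -0.2318  0.1805] [ -39.4683   19.425    80.1282   -0.0012   80.4594 -122.4203]
tcp [340.5851 190.4467] 0.8474873425757821
knob [347.8895 184.8971] 0.8514407618558015
gate [367.864  217.1846] 0.8899622870707987
341 165 [ 0.4562 -0.237   0.2511]
342 172 [ 0.4589 -0.2383  0.234 ]
341 160 [ 0.4527 -0.239   0.2653]
349 184 [ 0.4768 -0.2439  0.1976]
355 187 [ 0.4854 -0.253   0.19  ]
```

```bash
python3 - <<'E'
from rig import *
import numpy as np,cv2
np.set_printoptions(precision=3,suppress=True)
d=get_image("scene");K=d['camera_matrix'];R=np.array(d['rotation']);e=np.array(d['eye'])
for u in(336,341):
  for v in range(168,202,3):
    z=d['range_z'][v,u];print(u,v,R@(z*np.array([(u-K[0,2])/K[0,0],(v-K[1,2])/K[1,1],1]))+e,d['img'][v,u])
cv2.imwrite("pics/f.png",cv2.resize(d["img"][140:220,310:390],(640,640)[:2],interpolation=cv2.INTER_CUBIC)[:600])
E
```

```text
336 168 [ 0.455 -0.226  0.239] [100 109 114]
336 171 [ 0.455 -0.227  0.233] [123 135 142]
336 174 [ 0.455 -0.227  0.225] [143 158 165]
336 177 [ 0.682 -0.045  0.   ] [216 234 241]
336 180 [ 0.668 -0.057  0.004] [229 243 248]
336 183 [ 0.66  -0.064  0.001] [228 243 248]
336 186 [ 0.547 -0.155  0.104] [139 156 165]
336 189 [ 0.539 -0.162  0.103] [57 62 68]
336 192 [ 0.531 -0.169  0.103] [57 63 68]
336 195 [ 0.522 -0.177  0.104] [60 65 70]
336 198 [ 0.519 -0.18   0.099] [54 59 65]
336 201 [ 0.52  -0.179  0.089] [118 126 126]
341 168 [ 0.458 -0.236  0.243] [109 117 122]
341 171 [ 0.457 -0.237  0.237] [ 97 105 108]
341 174 [ 0.456 -0.238  0.231] [101 109 113]
341 177 [ 0.457 -0.238  0.222] [133 145 151]
341 180 [ 0.476 -0.224  0.197] [182 204 217]
341 183 [ 0.47  -0.229  0.196] [ 86  97 104]
341 186 [ 0.465 -0.233  0.194] [53 59 65]
341 189 [ 0.465 -0.234  0.187] [52 58 62]
341 192 [ 0.539 -0.177  0.104] [54 61 65]
341 195 [ 0.532 -0.183  0.102] [54 59 65]
341 198 [ 0.534 -0.182  0.091] [ 99 106 107]
341 201 [ 0.514 -0.198  0.104] [148 158 157]
```

View pics/f.png

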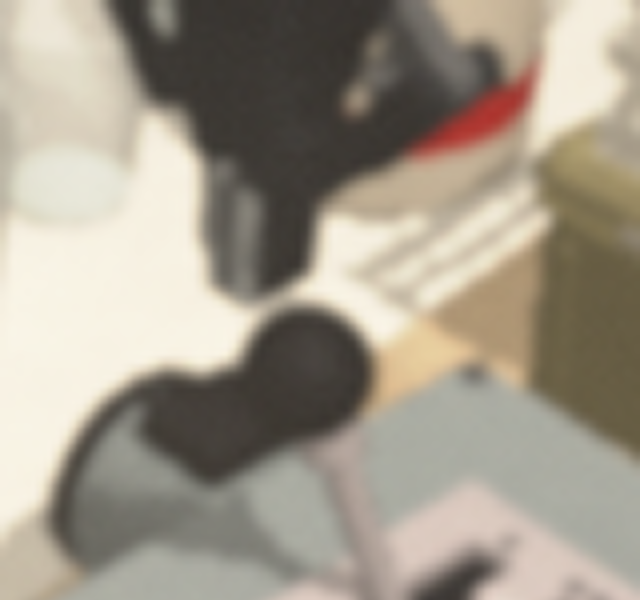

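The fingers look shorter than the reported TCP suggests. The picture puts their end at z≈0.222, above the knob, there is no contact force, and the knob hasn't moved. I back off, lower and measure the tip again.

```bash
python3 -m pendant '[[[0.4,0,0],[0,0,0]],[[0.4,0,0],[0,0,0]],[[0,0,0.4],[0,0,0]],[[0,0,0.4],[0,0,0]],[[0,0,0],[0,0,0]],[[0,0,0],[0,0,0]]]' && cat > h.py <<'E'
from rig import *
import numpy as np,cv2,sys
from scipy.optimize import least_squares
np.set_printoptions(precision=4,suppress=True)
d=get_image("scene");K=d['camera_matrix'];R=np.array(d['rotation']);e=np.array(d['eye']);z=d['range_z']
v,u=np.mgrid[0:400,0:640];C=np.stack([(u-K[0,2])/K[0,0]*z,(v-K[1,2])/K[1,1]*z,z],-1)@R.T+e
s=observe();t=s['position'];print('t',s['time_s'],'tcp',t,'F',s['ft_force'])
o=np.array([.5054,-.2792]);a=np.radians(-7);Mi=np.array([[np.cos(a),np.sin(a)],[-np.sin(a),np.cos(a)]])
print('tcp machine mm',Mi@(t[:2]-o)*1e3)
rs=regions_of("scene","knob")
if rs:
    m=rs[0]['mask']&(z>0);P=C[m];P=P[P[:,2]>.16]
    f=least_squares(lambda x:np.linalg.norm(P-x,axis=1)-.018,np.median(P,0)+[.01,.006,-.01],loss='soft_l1',f_scale=.002)
    print('knob',f.x,len(P),f.cost,'machine mm',Mi@(f.x[:2]-o)*1e3)
n=(np.linalg.norm(C[...,:2]-t[:2],axis=-1)<.02)&(z>0)&(C[...,2]>.12)
print('finger z min/pct',np.sort(C[n][:,2])[:12:3],'n',n.sum())
if len(sys.argv)>1: cv2.imwrite(sys.argv[1],cv2.resize(d["img"][140:240,310:420],None,fx=6,fy=6))
E
python3 h.py pics/g.png
```

```text
time_s: 5.98
position: [0.435, -0.2282, 0.1491]
tool_rot: [[-0.992, 0.123, 0.001], [0.123, 0.992, -0.001], [-0.001, -0.001, -1.0]]
ft_force: [-0.6, 0.1, -0.1]
grip_width: -0.0004
gripper_force: 0.0
t 6.025 tcp [ 0.4351 -0.2282  0.1493] F [ 0.6806 -0.339  -0.0917]
tcp machine mm [-76.02    42.0618]
knob [ 0.4824 -0.2367  0.1846] 249 0.0003020178702874474 machine mm [-28.0284  39.3294]
finger z min/pct [0.1886 0.1906 0.1913 0.193 ] n 696
```

View pics/g.png

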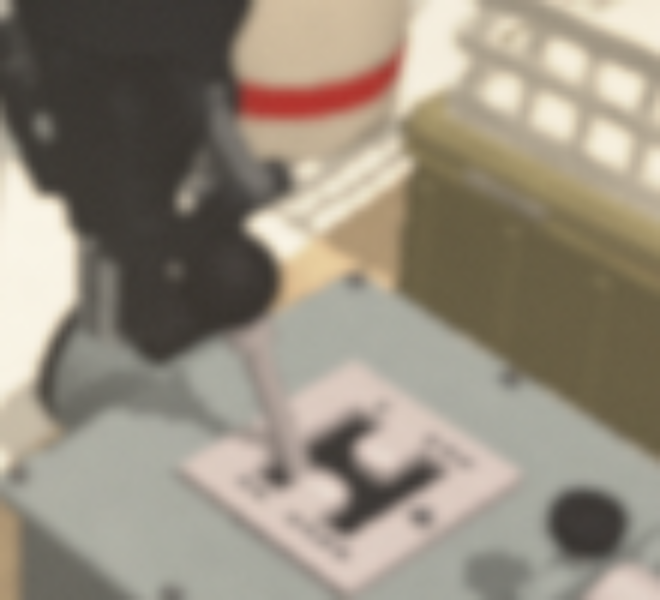

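The tip really is about 39 mm above the reported TCP (measured 0.188 against 0.149). The crop shows the fingers at (130,300), just near of the knob at (235,285). I drop a little more and push far.

```bash
python3 -m pendant '[[[0,0.05,0.1],[0,0,0]],[[-0.25,0,0],[0,0,0]],[[-0.2,0,0],[0,0,0]],[[-0.15,0,0],[0,0,0]],[[-0.15,0,0],[0,0,0]],[[-0.15,0,0],[0,0,0]],[[-0.15,0,0],[0,0,0]],[[0,0,0],[0,0,0]]]' && python3 h.py pics/i.png
```

```text
time_s: 7.08
position: [0.4772, -0.2312, 0.1444]
tool_rot: [[-0.992, 0.122, 0.0], [0.122, 0.992, -0.0], [-0.0, -0.0, -1.0]]
ft_force: [-1.3, 0.1, 0.4]
grip_width: 0.0002
gripper_force: 0.7
t 7.125 tcp [ 0.477  -0.2312  0.1444] F [-0.6381  0.0598  0.651 ]
tcp machine mm [-34.028   44.2258]
knob [ 0.5033 -0.2387  0.1863] 203 0.0006208690071333642 machine mm [-6.9991 39.9457]
finger z min/pct [0.1777 0.1807 0.1826 0.1842] n 717
```

```bash
python3 -m pendant '[[[-0.1,0,0],[0,0,0]],[[-0.07,0,0],[0,0,0]],[[0,0,0],[0,0,0]]]' && python3 h.py pics/j.png
```

```text
time_s: 7.55
position: [0.4837, -0.232, 0.1445]
tool_rot: [[-0.992, 0.122, 0.0], [0.122, 0.992, -0.0], [-0.0, -0.0, -1.0]]
ft_force: [-1.8, 0.4, 1.7]
grip_width: -0.0002
gripper_force: 1.0
t 7.6 tcp [ 0.4836 -0.232   0.1445] F [-2.6815 -0.4003  0.8313]
tcp machine mm [-27.387   44.2235]
knob [ 0.5098 -0.2394  0.1862] 196 0.0003695377380474972 machine mm [-0.5062 40.0086]
finger z min/pct [0.1686 0.1779 0.181  0.1838] n 697
```

View pics/j.png

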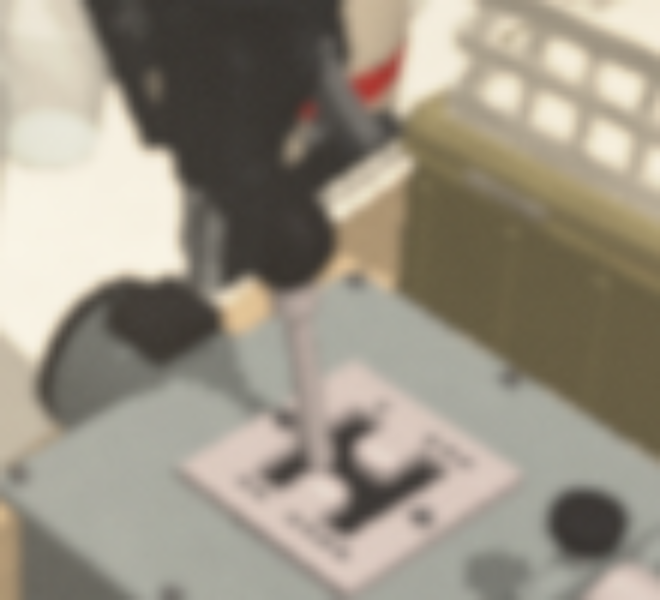

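The lever now stands at the left end of the middle passage, with its stem entering at crop (318,460). I move the fingers round to the knob's left side and start pushing right.

```bash
python3 -m pendant '[[[0.45,0,0],[0,0,0]],[[0,0.55,0],[0,0,0]],[[0,0.55,-0.08],[0,0,0]],[[-0.6,0,0],[0,0,0]],[[-0.55,0,0],[0,0,0]],[[0,-0.2,0],[0,0,0]],[[0,-0.15,0],[0,0,0]],[[0,-0.15,0],[0,0,0]]]' && python3 h.py pics/k.png
```

```text
time_s: 8.65
position: [0.5138, -0.2115, 0.148]
tool_rot: [[-0.992, 0.123, 0.0], [0.123, 0.992, 0.001], [-0.0, 0.001, -1.0]]
ft_force: [0.3, 6.8, 7.1]
grip_width: -0.0002
gripper_force: 4.1
t 8.7 tcp [ 0.5139 -0.212   0.1482] F [0.292  2.5143 2.4045]
tcp machine mm [ 0.2915 67.7283]
knob [ 0.5095 -0.2403  0.1878] 282 0.00042535569269047674 machine mm [-0.6647 39.0797]
finger z min/pct [0.1868 0.1898 0.1907 0.192 ] n 635
```

View pics/k.png

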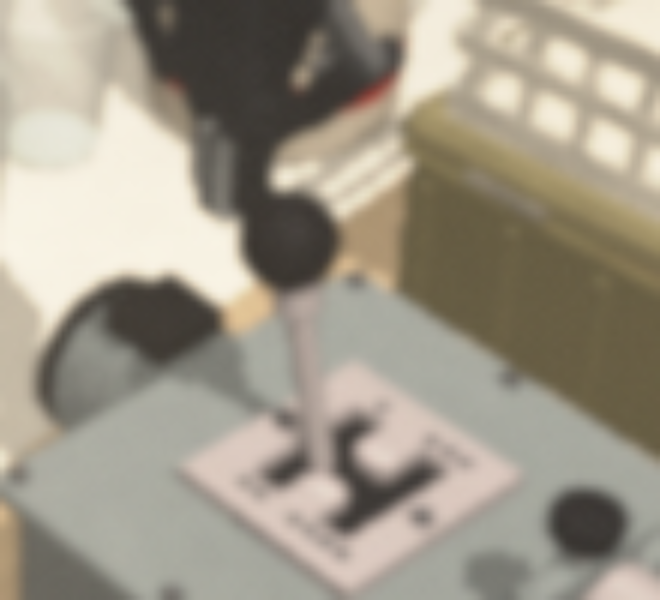

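Contact is on the upper part of the ball, with an upward force of 7 N. I back off, lower 6 mm and push again.

```bash
python3 -m pendant '[[[0,0.2,0],[0,0,0]],[[0,0,0.16],[0,0,0]],[[0,-0.15,0],[0,0,0]],[[0,-0.15,0],[0,0,0]],[[0,-0.1,0],[0,0,0]],[[0,-0.1,0],[0,0,0]]]' && python3 h.py
```

```text
time_s: 9.5
position: [0.5128, -0.2237, 0.1414]
tool_rot: [[-0.992, 0.123, 0.0], [0.123, 0.992, 0.0], [-0.0, 0.0, -1.0]]
ft_force: [1.5, 2.8, 2.2]
grip_width: -0.0003
gripper_force: 1.8
t 9.55 tcp [ 0.5127 -0.2241  0.1414] F [0.9256 2.9987 1.2826]
tcp machine mm [ 0.5588 55.5329]
knob [ 0.5078 -0.2549  0.1912] 295 0.0005333425684700457 machine mm [-0.5961 24.4095]
finger z min/pct [0.1798 0.1834 0.1852 0.1856] n 627
```

```bash
python3 -m pendant '[[[0,-0.15,0],[0,0,0]],[[0,-0.2,0],[0,0,0]],[[0,-0.2,0],[0,0,0]],[[0,-0.2,0],[0,0,0]],[[0,-0.2,0],[0,0,0]],[[0,-0.2,0],[0,0,0]],[[0,-0.15,0],[0,0,0]],[[0,0,0],[0,0,0]]]' && python3 h.py
```

```text
time_s: 10.6
position: [0.5062, -0.2758, 0.1411]
tool_rot: [[-0.992, 0.123, -0.0], [0.123, 0.992, -0.001], [0.0, -0.001, -1.0]]
ft_force: [-0.3, 0.1, -0.2]
grip_width: -0.0001
gripper_force: 0.0
t 10.65 tcp [ 0.5062 -0.2756  0.1412] F [-0.796   0.2402  0.5698]
tcp machine mm [0.3702 3.6966]
knob [ 0.5019 -0.3071  0.1911] 293 0.00035642930705611785 machine mm [ -0.0617 -28.0742]
finger z min/pct [0.1217 0.1246 0.1299 0.1382] n 713
```

```bash
python3 -m pendant '[[[0,-0.12,0],[0,0,0]],[[0,-0.1,0],[0,0,0]],[[0,-0.07,0],[0,0,0]],[[0,0,0],[0,0,0]]]' && python3 h.py pics/l.png
```

```text
time_s: 11.2
position: [0.5049, -0.2869, 0.1413]
tool_rot: [[-0.992, 0.123, -0.0], [0.123, 0.992, -0.0], [0.0, -0.0, -1.0]]
ft_force: [-0.1, 1.3, -0.1]
grip_width: 0.0
gripper_force: 0.4
t 11.25 tcp [ 0.505  -0.2869  0.1414] F [ 0.9422 -0.0168  0.3009]
tcp machine mm [ 0.4986 -7.6923]
knob [ 0.5009 -0.3176  0.1885] 285 0.0002732732853027207 machine mm [  0.175  -38.6614]
finger z min/pct [0.1209 0.1231 0.1239 0.1252] n 748
```

View pics/l.png

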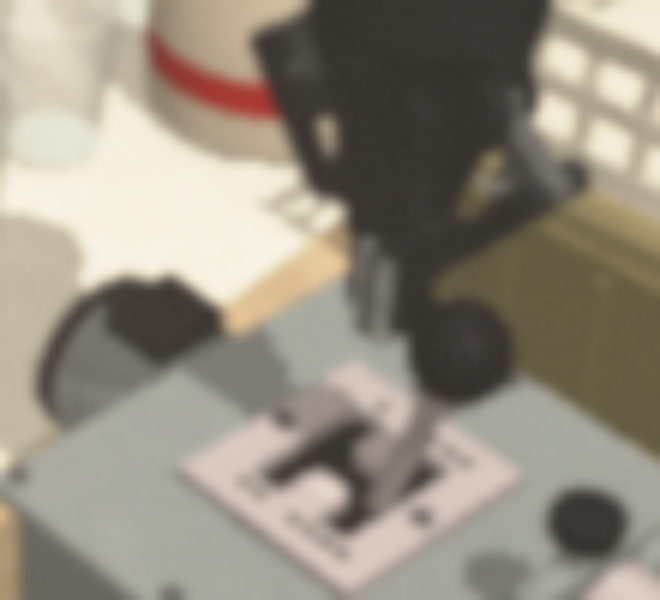

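The lever is across in the right-hand end of the passage, with its stem at crop (385,490). Now I go round to the knob's near side.

```bash
python3 -m pendant '[[[0,0.3,0],[0,0,0]],[[0.6,0,0],[0,0,0]],[[0.7,0,0],[0,0,0]],[[0,-0.54,0],[0,0,0]],[[0,-0.54,0.1],[0,0,0]],[[-0.3,0,0],[0,0,0]],[[-0.2,0,0],[0,0,0]],[[-0.15,0,0],[0,0,0]]]' && python3 h.py
```

```text
time_s: 12.3
position: [0.476, -0.314, 0.1371]
tool_rot: [[-0.993, 0.122, -0.001], [0.122, 0.993, 0.0], [0.001, 0.0, -1.0]]
ft_force: [-2.1, -0.4, 1.3]
grip_width: -0.0003
gripper_force: 1.4
t 12.35 tcp [ 0.4763 -0.3141  0.1371] F [-2.928  -0.4199  0.852 ]
tcp machine mm [-24.6662 -38.1788]
knob [ 0.5008 -0.3174  0.1876] 91 0.00033063528579445025 machine mm [  0.0495 -38.5014]
finger z min/pct [0.1672 0.1779 0.1788 0.1803] n 771
```

```bash
python3 -m pendant '[[[-0.15,0,0.01],[0,0,0]],[[-0.15,0,0.01],[0,0,0]],[[-0.15,0,0.02],[0,0,0]],[[-0.15,0,0.02],[0,0,0]],[[-0.15,0,0.02],[0,0,0]],[[-0.15,0,0.02],[0,0,0]],[[-0.1,0,0],[0,0,0]],[[0,0,0],[0,0,0]]]' && python3 h.py
```

```text
time_s: 13.4
position: [0.5152, -0.3192, 0.133]
tool_rot: [[-0.992, 0.122, -0.0], [0.122, 0.992, 0.0], [0.0, 0.0, -1.0]]
ft_force: [-1.1, 0.3, -0.9]
grip_width: -0.0
gripper_force: 0.7
t 13.45 tcp [ 0.5151 -0.3193  0.1332] F [-1.6374  0.843  -0.2356]
tcp machine mm [ 14.5477 -38.595 ]
knob [ 0.5416 -0.32    0.183 ] 56 5.7628204708573305e-05 machine mm [ 40.8684 -36.1201]
finger z min/pct [0.1203 0.1217 0.1229 0.126 ] n 823
```

Now about 12 mm more, in small steps, watching the force.

```bash
python3 -m pendant '[[[-0.08,0,0],[0,0,0]],[[-0.08,0,0],[0,0,0]],[[-0.05,0,0],[0,0,0]],[[0,0,0],[0,0,0]]]' && python3 h.py
```

```text
time_s: 14.0
position: [0.5233, -0.3203, 0.1332]
tool_rot: [[-0.992, 0.123, -0.0], [0.123, 0.992, 0.0], [0.0, 0.0, -1.0]]
ft_force: [-2.5, -1.0, -1.2]
grip_width: -0.0
gripper_force: 1.5
t 14.05 tcp [ 0.5233 -0.3203  0.1333] F [-1.9567 -0.4556 -1.7389]
tcp machine mm [ 22.8243 -38.6091]
knob [ 0.5495 -0.3201  0.1818] 61 0.0003019446247566872 machine mm [ 48.7896 -35.256 ]
finger z min/pct [0.1202 0.1231 0.126  0.1262] n 846
```

```bash
python3 -m pendant '[[[-0.05,0,0],[0,0,0]],[[-0.04,0,0],[0,0,0]],[[0,0,0],[0,0,0]]]'
```

```text
time_s: 14.48
position: [0.5253, -0.3204, 0.1328]
tool_rot: [[-0.992, 0.123, -0.004], [0.123, 0.992, 0.001], [0.004, 0.001, -1.0]]
ft_force: [-9.5, 1.4, -0.5]
grip_width: 0.0002
gripper_force: 5.2
```

The force rises to 9.5 N and the advance stalls, so the lever is at its end stop. I back away and check.

```bash
python3 -m pendant '[[[0.2,0,0],[0,0,0]],[[0.6,0,0],[0,0,0]],[[0.8,0,-0.5],[0,0,0]],[[0.8,0.5,-0.5],[0,0,0]],[[0.8,0.8,0],[0,0,0]],[[0,0,0],[0,0,0]],[[0,0,0],[0,0,0]]]' && python3 h.py pics/m.png
```

```text
time_s: 15.35
position: [0.4071, -0.2542, 0.1739]
tool_rot: [[-0.992, 0.123, 0.002], [0.123, 0.992, -0.002], [-0.002, -0.001, -1.0]]
ft_force: [1.3, 0.5, -0.7]
grip_width: 0.0001
gripper_force: 0.0
t 15.4 tcp [ 0.4071 -0.2543  0.1736] F [ 0.7996 -0.8258  0.0845]
tcp machine mm [-100.5936   12.7146]
knob [ 0.5518 -0.3206  0.1788] 246 0.0002226015970786632 machine mm [ 51.067  -35.4435]
finger z min/pct [0.2122 0.2147 0.2149 0.2166] n 775
```

View pics/m.png

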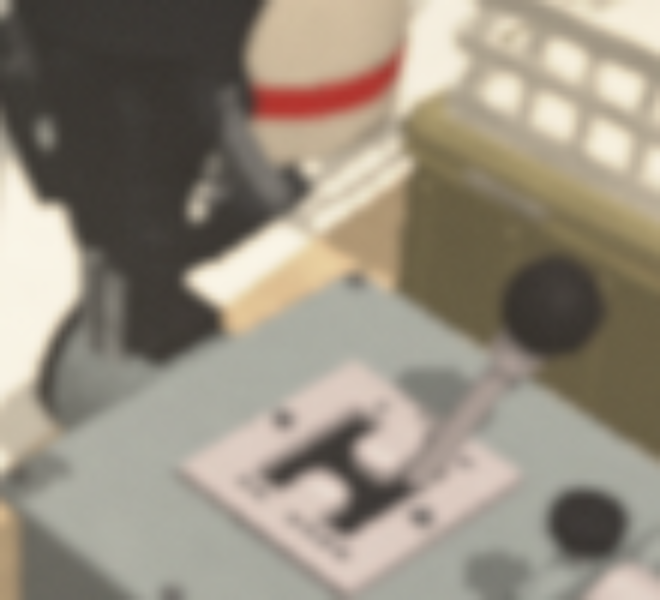

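The lever stands in the far right slot, with its stem entering at crop (420,470). The knob measures 51 mm along, within 2 mm of its end position, and the robot is clear.

```bash
python3 -c "from rig import *;print(close_job())"
```

```text
the job is handed in; nothing more can be done
None
```

The feed lever is fully home in the far right-hand (three-dot) slot, pushed only and never gripped; the fingers were withdrawn clear before I handed the job in at about 15 s, and no verdict came back.

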